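# Slide the tube rack through the self-closing gate

### The job

Press the gate's long press board down with one fingertip to swing the gate up, and while that finger keeps holding it open, push the tube rack along the chute with the other finger, past the gate and right up to the end board, so that the gate never knocks or presses on the rack. Then take the hand away so that the gate swings shut behind the rack. Only push: do not lift or tip the rack, and leave the eraser, the sharpener and the tub of pins alone.

Things in the scene. Friction and masses are not known exactly. Their poses are not given: they have to be found in the camera images.
- chute: Plywood chute fixed to the table. Origin 3 mm above the table, below the gate's axle, in the plane of the gate leaf; x along the chute in the pushing direction, y across it from press board to lane, z up. In mm: lane y 14 to 88 between rails (near from y 8, top z 26; far rail to y 94, top z 36), floor z 5, from x -195 to the end board at x +115. Nothing over z 62 with the gate shut.
- lane_mid (a point): Point on the lane's floor (chute z = 5 mm), mid-width of the lane (chute y = 51 mm), in the plane of the gate leaf.
- end_face (a point): Middle of the end board's inner face (8 mm thick, top at chute z = 40 mm), where the rack's front must arrive.
- gate (a joint): Angle of the sprung gate about its axle, which runs along chute x at y = 0, z = 34 mm between two posts (10 x 14 mm, 43 mm tall, x = -187 and +87): 0 = shut, grows as the leaf swings up, stop at 1.2 rad. From 0.85 rad on the rack passes clear of the leaf. A light spring (0.10 N m at full opening, about 4 N at the press board) shuts it when let go.
- leaf_tip (a point): Middle of the free end of the gate leaf (moves with the gate; leaf and press board are one wooden rocker on the axle). Leaf 6 mm thick along x; shut, it bars the lane up to chute y = 40 mm at z 30 to 50 mm; at 1.2 rad it stays within y = 25 mm, top z 77 mm. A fingertip in the lane at y above 35 mm passes beside the open leaf.
- press_mid (a point): Point on top of the press board, 28 mm from the axle, in the gate plane; moves with the gate. The board (4 mm thick, chute x -175 to +75 mm, 4 to 42 mm out from the axle) slopes up outward by 0.6 rad when shut, down by 0.6 rad fully open. A tip whose inner edge is at chute y = -20 mm must come down to z = 31 mm for 0.85 rad, 23 mm for the stop.
- rack: Plywood rack with nine fixed capped tubes, in the lane before the gate: 80 mm long (x, pushing direction), 70 wide, 35 high, caps to 48; its back plate (own x = -40) has a 32 mm wide middle tab up to 60. Origin at the centre of its underside (chute z = 5 mm); 0.13 to 0.25 kg. Pushed home its origin is at chute x = 75 mm, its back 35 mm past the gate plane.
- eraser: Loose bystander: eraser, 20 x 42 x 12 mm, origin at the centre of its underside.
- sharpener: Loose bystander: pencil sharpener, 16 x 26 x 15 mm, origin at the centre of its underside.
- pin_tub: Loose bystander: clear tub of push pins, 55 mm wide, 30 mm high, origin at the centre of its underside.

How it is judged (in metres and radians):
On the way, in this order (a step that is already met when the one before it is completed fails the run):
1. a finger holds the gate open while the rack still stands before it (value of joint gate above 0.7 rad and contact force between the fingers and gate above 0.3 N and x of rack in the frame of chute below -0.042 m), for 0.1 s.
2. the rack is half way past the gate, which a finger still holds open (value of joint gate above 0.7 rad and contact force between the fingers and gate above 0.3 N and x of rack in the frame of chute between -0.02 and 0.03 m), for 0.05 s.
At the end, for the whole second after the job is handed in: The rack stands upright and at rest in the lane with its front within 12 mm of the end board, and the gate has swung shut behind it (below 0.1 rad) (x of rack in the frame of chute between 0.063 and 0.085 m and y of rack in the frame of chute between 0.044 and 0.058 m and height (world z) of rack below 0.013 m and angle between rack's own z axis and vertical below 0.1 rad and linear speed of rack below 0.01 m/s and value of joint gate below 0.1 rad); the robot touches nothing.
It fails at once if the gate knocked or pressed on the rack (over 0.5 N) (contact force between gate and rack above 0.5 N).
It fails at once if the rack was lifted (over 10 mm) or tipped (height (world z) of rack above 0.018 m or angle between rack's own z axis and vertical above 0.25 rad).
It fails at once if a bystander was moved more than 15 mm (distance of any of eraser, sharpener, pin_tub from where it was at the start of the episode above 0.015 m).
It also fails if it takes over 38 s, if anything falls off the work surface, if the arm or the gripper's body presses on something with over 40 N, if the wrist force passes 120 N, or if a joint passes its speed limit or range.

### The arm

A 6-joint arm with a two-finger parallel gripper is mounted at the origin on a cart in front of the work surface, level with it; the furniture and walls round the work are solid. World frame = base frame: x ahead of the robot, y to its left, z up, the work surface at z = 0. Lengths are in m, angles in degrees, forces in N, time in s.
With the tool pointing down it reaches from about 0.375 to 0.9 m from the base axis. Payload 3.1 kg.
Tool frame: the origin (TCP) lies at the very end of the fingers, on their centre line; the grasp point (between the pads) lies 19 mm behind it; z points along the fingers, y is the line along which they close (so a half turn about z gives the same grasp; the last joint's range is limited). The gripper opens to 87 mm and grips with 3 to 60 N. Pads are 19 mm wide; open, the fingers measure 117 mm over their backs; the gripper's body (75 mm by 190 mm) begins 51 mm behind the grasp point.
Start: joints at [59.215, 30.224, 82.088, -0, 67.689, -10.227], TCP at [0.219, 0.585, 0.223] pointing down, gripper open.
Joint ranges: [-176.69, 176.69], [-43.24, 126.21], [12.49, 139.97], [-82, 262], [0, 151.66], [-163.58, 163.58]. Speed limits (degrees/s): [159.86, 159.86, 180, 180, 180, 180].

### API

Orientations are given as a 3x3 rotation matrix whose columns are the frame's x, y, z axes.
In Python, from rig import * gives the robot as it stands.
- The arm moves only by the tool jog_arm, never from a script. Its arguments are lists of equal length, an entry for each row: "delta_pos": the shift along the world's x, y, z in cm, a list of three; "turn": the turn about the world's z in degrees; "grip": the closure, from 0 (fully open) to 1 (shut). In form: {"delta_pos": [[x, y, z], ...], "turn": [turn, ...], "grip": [grip, ...]}. A call has 1 to 12 rows; each row is the pose to reach, as a shift and turn from the pose commanded when the call began; what a row does not reach only later rows make up. A row lasts 1/8 s, in which the tool goes at most 62.5 mm and 10.7 degrees, less where a joint would pass 70% of its speed; a pose out of reach is approached as far as the arm can. A call with a gripper value outside its range is refused whole. The fingers move at their own pace and stop on an object; the grip force is fixed at half the most. Time passes only in rows, so rows that repeat a pose let the fingers close. It gives the time, the measured TCP pose, the force, the opening and the grip force at its end, in the units of the state.
- read_state(): the state, without advancing time (a new reading comes with each control period).
- capture(name): name is "side" or "top" or "wrist"; returns a dict with "color" (420x560x3 uint8, blue, green, red), "fovy" (degrees; the focal length in pixels is half the picture's height over the tangent of half this angle, whatever the lens; pixels are square), "cx", "cy" (the principal point, pixels), "camera_from_world" (4x4, takes a point from world to camera coordinates). Camera axes: x right, y up, looking along -z (the intrinsics and any distortion apply to the point x, -y, -z); pixel columns grow to the right and rows downward; lengths in m; the calibration is good to about 2 mm. A picture is of the moment at which its call begins. There is no depth.
- hand_in(): hands the job in; it is judged then, once.
The state is a dict: "time_s": time; "joint_positions": joint angles; "qvel": joint speeds; "tau": joint torques, N m; "position": TCP position; "tcp_rot": TCP orientation; "force": force on the tool from outside, world axes, zero at the start; "moment": the same for the moment, N m; "opening": opening from 0.0 (shut) to 1.0 (fully open); "grasp_force": force on a finger pad.
Only numpy, scipy, OpenCV 4.12 (cv2) and the standard library are available. Lean on these libraries where they do the work, as an engineer would, in place of code of your own. Each camera call takes 0.05 s, during which the arm holds its last target. There are 200 camera calls.

## Working session

There is one attempt and no reset: what is moved stays moved. The work goes in short steps, Python scripts to look and compute and a tool call to move; the robot and the scene stay as the last step left them, time stands still between calls to the robot, and variables do not carry over. Pictures are saved under pics/ and viewed, at most 10 in all, crops included, and the job is handed in when it is done.

Besides the shell and the picture viewer there is one more tool, called after "Call:" as name(argument=value, ...), one argument or row to a line, values as JSON. jog_arm: Moves the arm, as the interface text tells. Its arguments: {"type":"object","properties":{"delta_pos":{"type":"array"},"turn":{"type":"array"},"grip":{"type":"array"}},"required":["delta_pos","turn","grip"]}

```bash
mkdir -p pics; ls
python3 - <<'E'
from rig import *
import cv2,pickle
d={}
for n in("top","side"):
    c=capture(n);d[n]=c;cv2.imwrite(f"pics/{n}0.png",c["color"]);print(n,c["fovy"],c["cx"],c["cy"],c["camera_from_world"].tolist() if hasattr(c["camera_from_world"],'tolist') else c["camera_from_world"],c.keys())
pickle.dump(d,open("cams.pkl","wb"))
s=read_state();print(s["position"],s["tcp_rot"],s["opening"],s["time_s"])
E
```

```text
pics
top 51.52949433152475 278.0634404986892 204.55627016176726 [[-0.021203180779543966, -0.9997308818475945, -0.009412173237926801, -0.025300957802084544], [0.995341208230944, -0.021993867906225376, 0.09387304710026302, -0.521099184965709], [-0.09405479425417222, -0.0073779166947235, 0.995539683801229, -0.8515621531761107], [0.0, 0.0, 0.0, 1.0]] dict_keys(['color', 'fovy', 'cx', 'cy', 'camera_from_world'])
side 46.466127372820694 283.77381218811763 206.23032071064938 [[0.8602083680437169, -0.5096435273703416, -0.01746535304771058, -0.46498602857834903], [0.2847565407357951, 0.4516538543033741, 0.8455309032797619, -0.21093585605393916], [-0.4230310580273612, -0.7323061319574092, 0.533640752793327, -0.6818524323758657], [0.0, 0.0, 0.0, 1.0]] dict_keys(['color', 'fovy', 'cx', 'cy', 'camera_from_world'])
[0.21910017 0.5846327  0.22167391] [[-9.36324087e-01  3.51135637e-01 -9.84416120e-04]
 [ 3.51136856e-01  9.36322660e-01 -1.66893827e-03]
 [ 3.35707419e-04 -1.90833188e-03 -9.99998123e-01]] 1.002888046266465 0.1
```

View pics/top0.png

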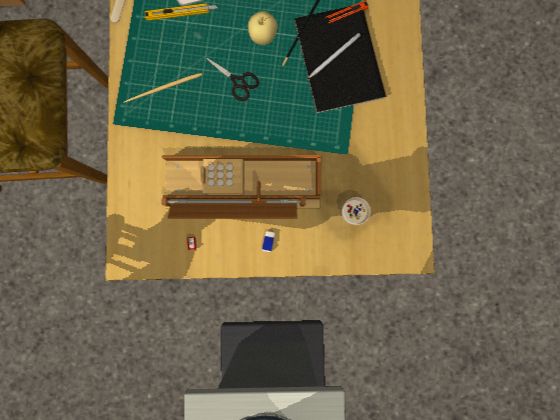

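View pics/side0.png

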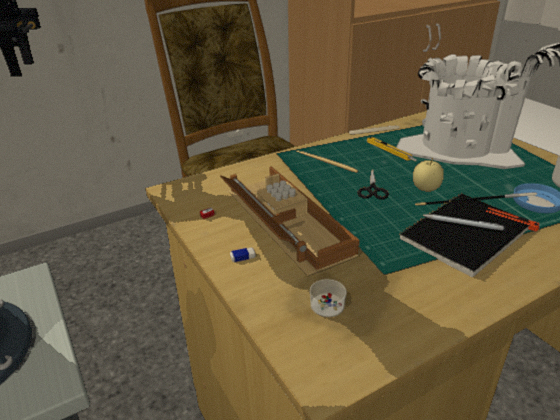

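The chute runs left to right in the top picture (columns 163–321, rows 155–217). Its pushing direction is roughly world −y, and the press board is on the robot side. The rack is at about (222,174), the gate leaf at about (259,190). I'll enlarge for accurate points.

Run:
```python
import cv2
a=cv2.imread("pics/top0.png")[145:225,155:335]
cv2.imwrite("pics/topc.png",cv2.resize(a,None,fx=4.4,fy=4.4,interpolation=cv2.INTER_CUBIC))
```

```text
(no output)
```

View pics/topc.png

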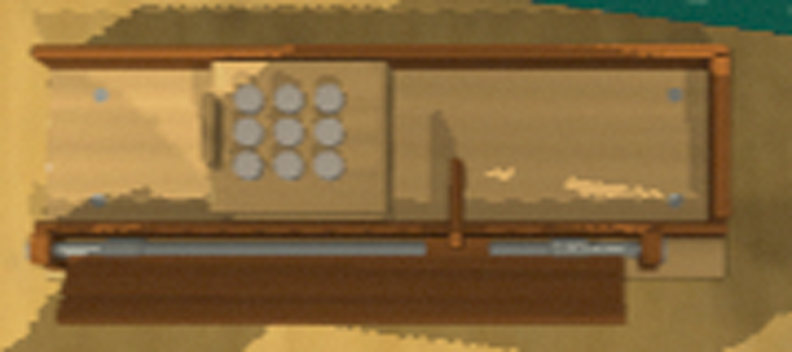

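The enlarged crop shows these points (crop pixels): end board top outer corner (728,47), far rail left end (33,47), press board outer edge corners (57,322) and (626,322), leaf tip (456,158), rack front edge x=389 (rows 62–213), rack tab column 210 (rows 93–168).

```bash
cat > h.py <<'E'
import numpy as np,pickle
from scipy.optimize import least_squares
def proj(c,P):
    P=np.atleast_2d(P);M=np.array(c["camera_from_world"]);q=P@M[:3,:3].T+M[:3,3]
    f=c["color"].shape[0]/2/np.tan(np.radians(c["fovy"]/2))
    return np.c_[c["cx"]+f*q[:,0]/-q[:,2],c["cy"]-f*q[:,1]/-q[:,2]]
def ray(c,uv,z):
    M=np.array(c["camera_from_world"]);f=c["color"].shape[0]/2/np.tan(np.radians(c["fovy"]/2))
    d=M[:3,:3].T@np.array([(uv[0]-c["cx"])/f,-(uv[1]-c["cy"])/f,-1]);o=-M[:3,:3].T@M[:3,3]
    return o+d*(z-o[2])/d[2]
def W(p,P):
    P=np.atleast_2d(P)/1000;c,s=np.cos(p[2]),np.sin(p[2])
    return np.c_[p[0]+c*P[:,0]-s*P[:,1],p[1]+s*P[:,0]+c*P[:,1],P[:,2]+.003]
E
python3 - <<'E'
from h import *
d=pickle.load(open("cams.pkl","rb"));c=d["top"]
ch=np.array([[123,94,40],[-195,94,36],[-175,-34.7,58],[75,-34.7,58],[0,40,50],[-192,0,43],[92,0,43]])
px=np.array([[728,47],[33,47],[57,322],[626,322],[456,158],[31,246],[660,249]])/4.4+[155,145]-.4
r=least_squares(lambda p:(proj(c,W(p,ch))-px).ravel(),[.5,0,-1.57],loss='soft_l1')
p=r.x;print(p,np.degrees(p[2]));print((proj(c,W(p,ch))-px).round(2).tolist())
np.save("p.npy",p)
def inv(w):
    q=(w[:2]-p[:2]);cc,s=np.cos(p[2]),np.sin(p[2]);return np.array([cc*q[0]+s*q[1],-s*q[0]+cc*q[1]])*1000
for n,uv,z in[("tabA",(209,93),60),("tabB",(209,168),60),("frA",(389,62),35),("frB",(389,213),35),("railfar in",(400,68),36)]:
    print(n,inv(ray(c,np.array(uv)/4.4+[155,145]-.4,z/1000+.008 if n[0]!='r' else .039)).round(1))
print(proj(d["side"],W(p,[[115,88,40],[0,40,50],[75,-34.7,58]])).round(1).tolist())
for n,uv in[("eraser",(269,241)),("sharp",(192,243)),("tub",(356,211))]:
    print(n,ray(c,uv,.012)[:2],inv(ray(c,uv,.012)))
print(W(p,[[0,0,0],[100,0,0],[0,100,0]]))
E
```

```text
[ 0.52600395  0.00171893 -1.59547439] -91.41394911817068
[[0.59, -0.83], [-0.27, -0.65], [-0.43, 0.24], [-0.01, 0.61], [0.15, -0.06], [-0.64, 0.38], [0.65, 0.06]]
tabA [-108.2   66.2]
tabB [-107.5   33. ]
frA [-31.5  85.2]
frB [-30.8  16.4]
railfar in [-26.9  83.2]
[[353.5, 237.2], [295.0, 208.8], [278.8, 238.3]]
eraser [ 0.44784962 -0.01654904] [ 20.19090888 -77.67976645]
sharp [0.44713532 0.13974728] [-136.04019059  -82.25054838]
tub [ 0.5049233  -0.19482032] [196.99958264 -16.22451576]
[[ 0.52600395  0.00171893  0.003     ]
 [ 0.5235364  -0.09825062  0.003     ]
 [ 0.62597351 -0.00074863  0.003     ]]
```

Call:
jog_arm(
  delta_pos=[
    [1, -5, 0],
    [2, -10, 0],
    [3, -15, 0],
    [4.5, -20, 0],
    [6.5, -25, 0],
    [9, -30, 0],
    [13, -34, 0],
    [18, -38, 0],
    [24, -42, 0],
    [29, -43.8, 0],
    [32.3, -43.8, -4],
    [32.3, -43.8, -9],
  ],
  turn=[-10, -20, -30, -40, -50, -60, -70, -70.8, -70.8, -70.8, -70.8, -70.8],
  grip=[0.26, 0.26, 0.26, 0.26, 0.26, 0.26, 0.26, 0.26, 0.26, 0.26, 0.26, 0.26],
)

```text
time_s: 1.6
position: [0.5473, 0.1462, 0.1322]
tcp_rot: [[0.026, 1.0, 0.007], [1.0, -0.026, 0.0], [0.001, 0.007, -1.0]]
force: [-0.7, -0.3, -1.4]
opening: 0.743
grasp_force: 0.0
```

Call:
jog_arm(
  delta_pos=[
    [0, 0, -2],
    [0, 0, -3.5],
    [0, 0, -3.5],
  ],
  turn=[0, 0, 0],
  grip=[0.26, 0.26, 0.26],
)

```text
time_s: 1.98
position: [0.5417, 0.1472, 0.0967]
tcp_rot: [[0.024, 1.0, -0.002], [1.0, -0.024, -0.0], [-0.0, -0.002, -1.0]]
force: [0.5, 0.3, -0.2]
opening: 0.733
grasp_force: 0.0
```

Run:
```python
from rig import *
import cv2,numpy as np
from h import *
p=np.load("p.npy")
w=capture("wrist");s=capture("side")
cv2.imwrite("pics/w1.png",cv2.resize(w["color"],None,fx=1.4,fy=1.4))
cv2.imwrite("pics/s1.png",cv2.resize(s["color"][120:300,160:400],None,fx=3.3,fy=3.3,interpolation=cv2.INTER_CUBIC))
st=read_state();print(st["position"],st["opening"],st["tcp_rot"])
T=[[-110,35,65],[-110,67,65],[-195,88,36],[-30,86,40],[0,40,50],[-175,-34.7,58],[-187,0,43]]
print((proj(w,W(p,T))*1.4).round(0).tolist())
pickle.dump(w,open("w1.pkl","wb"))
```

```text
[0.54303456 0.14735021 0.09828145] 0.7417703667810119 [[ 2.34337038e-02  9.99724228e-01  1.52598675e-03]
 [ 9.99725385e-01 -2.34338671e-02  8.92203202e-05]
 [ 1.24955486e-04  1.52347693e-03 -9.99998832e-01]]
[[448.0, 416.0], [521.0, 416.0], [565.0, 213.0], [535.0, 530.0], [448.0, 592.0], [283.0, 266.0], [368.0, 232.0]]
```

View pics/w1.png

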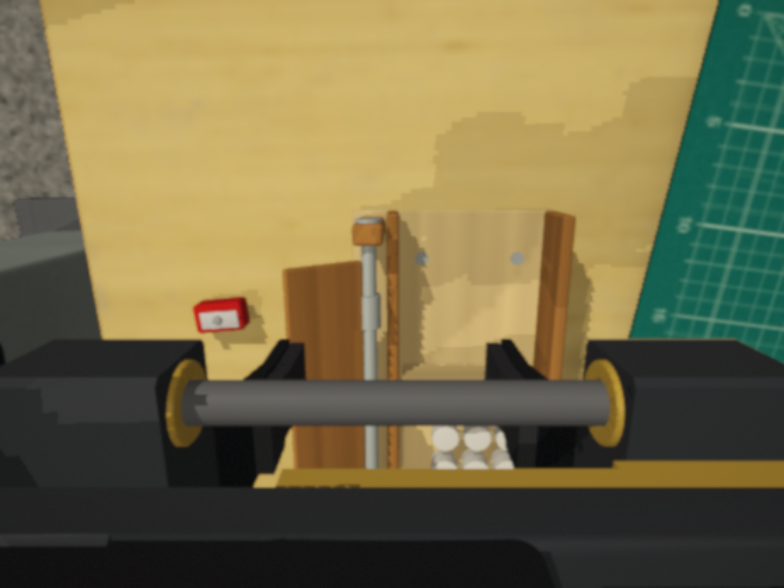

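View pics/s1.png

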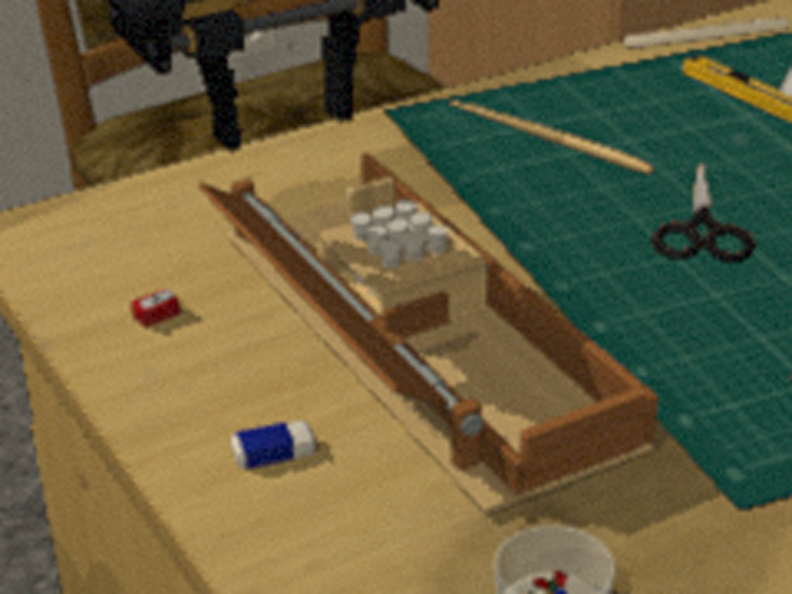

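The wrist picture agrees with the model: post top seen at (368,233) against (368,232) predicted, board corner (284,268) against (283,266). Now I'll press down.

Call:
jog_arm(
  delta_pos=[
    [0, 0, -1.5],
    [0, 0, -3],
    [0, 0, -3.6],
    [0, 0, -4.2],
    [0, 0, -4.8],
    [0, 0, -5.4],
    [0, 0, -6],
    [0, 0, -6.5],
    [0, 0, -7],
    [0, 0, -7],
    [0, 0, -7],
  ],
  turn=[0, 0, 0, 0, 0, 0, 0, 0, 0, 0, 0],
  grip=[0.26, 0.26, 0.26, 0.26, 0.26, 0.26, 0.26, 0.26, 0.26, 0.26, 0.26],
)

```text
time_s: 3.45
position: [0.5433, 0.1472, 0.0279]
tcp_rot: [[0.024, 1.0, 0.002], [1.0, -0.024, 0.0], [0.0, 0.002, -1.0]]
force: [-0.7, 0.1, 4.7]
opening: 0.739
grasp_force: 2.1
```

Run:
```python
from rig import *
import cv2
s=capture("side")
cv2.imwrite("pics/s2.png",cv2.resize(s["color"][120:300,160:400],None,fx=3.3,fy=3.3,interpolation=cv2.INTER_CUBIC))
st=read_state();print(st["position"],st["force"],st["opening"])
```

```text
[0.5432547  0.14716499 0.02794297] [-0.52157802 -0.19940237  5.43914496] 0.738540834670663
```

View pics/s2.png

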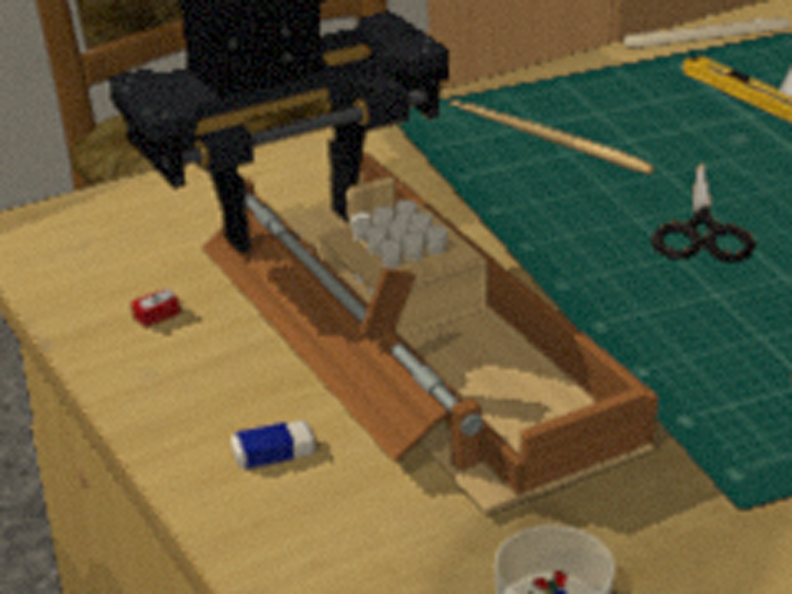

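The gate is open, with the leaf raised at (390,300) and the near finger on the press board. The lane finger stands behind the rack. Pushing along the chute.

Call:
jog_arm(
  delta_pos=[
    [-0.02, -0.8, 0],
    [-0.04, -1.5, 0],
    [-0.05, -2.0, 0],
    [-0.06, -2.4, 0],
    [-0.07, -2.8, 0],
    [-0.08, -3.3, 0],
    [-0.1, -3.9, 0],
    [-0.11, -4.5, 0],
    [-0.13, -5.1, 0],
    [-0.14, -5.7, 0],
    [-0.15, -6.3, 0],
    [-0.17, -6.9, 0],
  ],
  turn=[0, 0, 0, 0, 0, 0, 0, 0, 0, 0, 0, 0],
  grip=[0.26, 0.26, 0.26, 0.26, 0.26, 0.26, 0.26, 0.26, 0.26, 0.26, 0.26, 0.26],
)

```text
time_s: 5.0
position: [0.5407, 0.0778, 0.0275]
tcp_rot: [[0.024, 1.0, -0.0], [1.0, -0.024, -0.0], [-0.0, -0.0, -1.0]]
force: [-2.8, 3.6, 2.9]
opening: 0.741
grasp_force: 2.4
```

Run:
```python
from rig import *
import cv2
s=capture("side")
cv2.imwrite("pics/s3.png",cv2.resize(s["color"][120:300,160:400],None,fx=3.3,fy=3.3,interpolation=cv2.INTER_CUBIC))
st=read_state();print(st["position"],st["force"],st["opening"])
```

```text
[0.54070988 0.0770886  0.0275512 ] [-2.47512481  1.51037903  4.11993283] 0.738591291964171
```

View pics/s3.png

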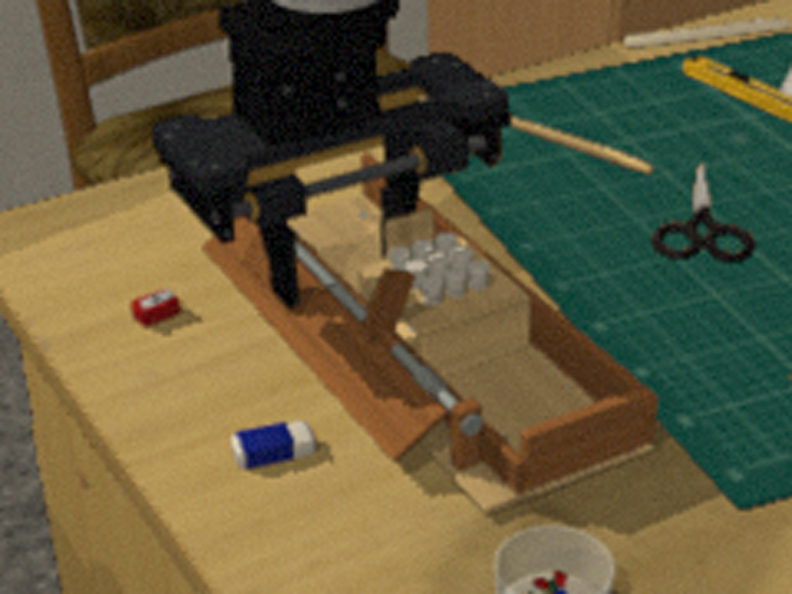

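The rack is sliding squarely with its front past the leaf plane, and the gate stays open. Continuing.

Call:
jog_arm(
  delta_pos=[
    [-0.01, -0.6, 0],
    [-0.03, -1.2, 0],
    [-0.04, -1.8, 0],
    [-0.06, -2.4, 0],
    [-0.07, -3.0, 0],
    [-0.09, -3.6, 0],
    [-0.1, -4.2, 0],
    [-0.12, -4.8, 0],
    [-0.13, -5.4, 0],
    [-0.15, -6.0, 0],
    [-0.16, -6.6, 0],
    [-0.18, -7.2, 0],
  ],
  turn=[0, 0, 0, 0, 0, 0, 0, 0, 0, 0, 0, 0],
  grip=[0.26, 0.26, 0.26, 0.26, 0.26, 0.26, 0.26, 0.26, 0.26, 0.26, 0.26, 0.26],
)

```text
time_s: 6.55
position: [0.5389, 0.0058, 0.0275]
tcp_rot: [[0.024, 1.0, -0.0], [1.0, -0.024, -0.0], [-0.0, -0.0, -1.0]]
force: [-2.0, 3.4, 3.2]
opening: 0.74
grasp_force: 2.5
```

Call:
jog_arm(
  delta_pos=[
    [-0.01, -0.4, 0],
    [-0.02, -0.8, 0],
    [-0.03, -1.2, 0],
    [-0.04, -1.6, 0],
    [-0.05, -1.9, 0],
    [-0.05, -2.2, 0],
    [-0.06, -2.4, 0],
    [-0.06, -2.4, 0],
  ],
  turn=[0, 0, 0, 0, 0, 0, 0, 0],
  grip=[0.26, 0.26, 0.26, 0.26, 0.26, 0.26, 0.26, 0.26],
)

```text
time_s: 7.55
position: [0.5383, -0.0181, 0.0275]
tcp_rot: [[0.024, 1.0, -0.0], [1.0, -0.024, -0.0], [-0.0, -0.0, -1.0]]
force: [-3.3, 1.3, 3.3]
opening: 0.743
grasp_force: 2.2
```

Run:
```python
from rig import *
import cv2
s=capture("side")
cv2.imwrite("pics/s4.png",cv2.resize(s["color"][120:300,160:400],None,fx=3.3,fy=3.3,interpolation=cv2.INTER_CUBIC))
st=read_state();print(st["position"],st["force"],st["opening"])
```

```text
[ 0.53832282 -0.01811535  0.02753754] [-2.73638702  1.69146391  3.8840388 ] 0.7352253027055649
```

View pics/s4.png

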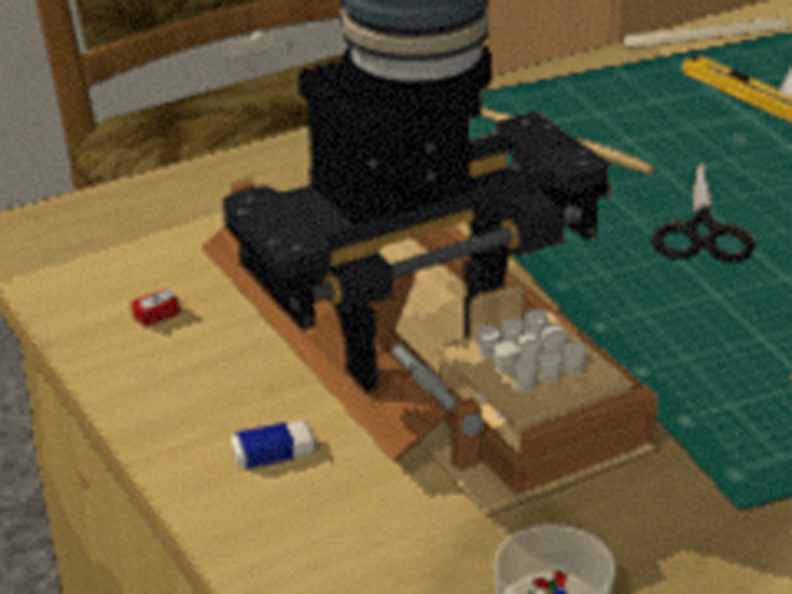

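The rack's front is close to the end board (within about 6 mm). Creeping up to contact.

Call:
jog_arm(
  delta_pos=[
    [0, -0.1, 0],
    [0, -0.2, 0],
    [-0.01, -0.3, 0],
    [-0.01, -0.4, 0],
    [-0.01, -0.4, 0],
  ],
  turn=[0, 0, 0, 0, 0],
  grip=[0.26, 0.26, 0.26, 0.26, 0.26],
)

```text
time_s: 8.22
position: [0.5382, -0.022, 0.0275]
tcp_rot: [[0.024, 1.0, -0.0], [1.0, -0.024, -0.0], [-0.0, -0.0, -1.0]]
force: [-2.7, 3.3, 3.5]
opening: 0.74
grasp_force: 2.3
```

Call:
jog_arm(
  delta_pos=[
    [0, -0.1, 0],
    [0, -0.2, 0],
    [0, -0.2, 0],
  ],
  turn=[0, 0, 0],
  grip=[0.26, 0.26, 0.26],
)

```text
time_s: 8.6
position: [0.538, -0.0228, 0.0276]
tcp_rot: [[0.023, 1.0, -0.0], [1.0, -0.023, 0.001], [0.001, -0.0, -1.0]]
force: [-1.7, 7.6, 4.4]
opening: 0.738
grasp_force: 4.5
```

The force rose to 7.6 N and the motion stalled, so the rack is at the end board. I'll back off slightly, then lift.

Call:
jog_arm(
  delta_pos=[
    [0, 0.3, 0],
    [0.01, 0.7, 0],
    [0.01, 0.7, 0.5],
    [0.01, 0.7, 1],
    [0.01, 0.7, 1.6],
    [0.01, 0.7, 2.2],
    [0.01, 0.7, 2.8],
    [0.01, 0.7, 3.4],
    [0.01, 0.7, 4.2],
    [0.01, 0.7, 6],
    [0.01, 0.7, 9],
    [0.01, 0.7, 13],
  ],
  turn=[0, 0, 0, 0, 0, 0, 0, 0, 0, 0, 0, 0],
  grip=[0.26, 0.26, 0.26, 0.26, 0.26, 0.26, 0.26, 0.26, 0.26, 0.26, 0.26, 0.26],
)

```text
time_s: 10.1
position: [0.5373, -0.0166, 0.1579]
tcp_rot: [[0.024, 1.0, -0.003], [1.0, -0.024, 0.001], [0.001, -0.003, -1.0]]
force: [1.2, 0.2, -0.5]
opening: 0.739
grasp_force: 0.0
```

Call:
jog_arm(
  delta_pos=[
    [0, 4, 3],
    [0, 8, 4],
    [0, 12, 4],
    [0, 16, 4],
    [0, 20, 4],
    [0, 20, 4],
    [0, 20, 4],
  ],
  turn=[0, 0, 0, 0, 0, 0, 0],
  grip=[0.26, 0.26, 0.26, 0.26, 0.26, 0.26, 0.26],
)

```text
time_s: 10.98
position: [0.5379, 0.1828, 0.1975]
tcp_rot: [[0.023, 1.0, -0.001], [1.0, -0.023, -0.001], [-0.001, -0.001, -1.0]]
force: [-0.4, 0.2, 0.4]
opening: 0.738
grasp_force: 0.0
```

Run:
```python
from rig import *
import cv2,numpy as np
s=capture("side")["color"][120:300,160:400];t=capture("top")["color"][140:260,155:365]
a=cv2.resize(s,(400,300));b=cv2.resize(t,(525,300),interpolation=cv2.INTER_CUBIC)
b=cv2.copyMakeBorder(b,0,0,0,0,0);a=cv2.copyMakeBorder(a,0,0,0,125,0)
cv2.imwrite("pics/end.png",np.vstack([a,b]))
st=read_state();print(st["position"],st["force"],st["time_s"])
```

```text
[0.53822981 0.18212971 0.1975292 ] [-0.01052443 -0.38754387  0.50814656] 11.075
```

View pics/end.png

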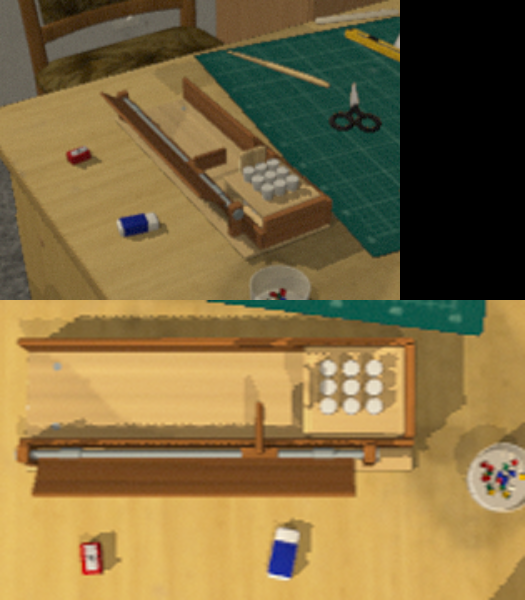

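The rack sits against the end board (top view, columns 303–405). The gate is shut behind it with the leaf at (260,425), and the bystanders haven't moved.

```bash
python3 -c "
from rig import *
print(hand_in())"
```

```text
the job is handed in; nothing more can be done
None
```

I pushed the rack up against the end board while the other finger held the gate open. The gate then swung shut behind the rack and the hand is clear; the job is handed in, but no verdict came back.

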